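Push the nozzle case home between wet-painted rails

ROBOT

A 7-joint arm with a two-finger parallel gripper is mounted at the origin on the work surface. World frame = base frame: x ahead of the robot, y to its left, z up, the work surface at z = 0. Lengths are in mm, angles in rad, forces in N, time in s.
With the tool pointing down it reaches from about 350 to 900 mm from the base axis. Payload 19.9 kg.
Tool frame: the origin (TCP) lies midway between the tips of the shut fingers; the grasp point (between the pads) lies bot.grip_point_offset behind it (bot.grip_point_offset is the distance from the TCP to the grasp point, in mm); z points along the fingers, y is the line along which they close (so a half turn about z gives the same grasp; the last joint's range is limited). The gripper opens to 85 mm and grips with 20 to 120 N. Pads are 22 mm wide; open, the fingers measure 114 mm over their backs; the gripper's body (76 mm by 85 mm) begins 54 mm behind the grasp point. The pads swing forward as they close: fully open they stand 13 mm farther back than shut.
Start: joints at [-1.262, 0.417, -0.01, 1.614, 0.005, 1.111, -0.053], TCP at [214.77, 586.917, 194.46] pointing down, gripper open.
Joint ranges: [-2.81, 2.81], [-0.39, 2.02], [-1.27, 1.25], [0.06, 2.57], [-1.19, 4.33], [0.19, 2], [-2.82, 2.82]. Speed limits (rad/s): [1.89, 1.89, 2.39, 2.39, 3.01, 3.01, 3.01].

INTERFACE

Orientations are given as a unit quaternion [x, y, z, w].
In Python, from cell import bot gives the robot as it stands. Calls block until the motion is done:
- bot.move_ptp(position, orientation): joint-space move of the TCP to a pose.
- bot.servo_line(position, attitude=None, vel=150, threshold=None): straight line of the TCP; attitude=None keeps the orientation; vel is the mean speed in mm/s. With threshold (N) it stops when the force on the tool has changed by that much, and returns True; else False.
- bot.move_joints(angles): joint-space move.
- bot.move_gripper(opening): opening from 0.0 (shut) to 1.0 (fully open); the grip force is fixed at half the most; returns when the fingers have stopped.
- bot.dwell(seconds).
- bot.ik(position, orientation): joint angles nearest the present ones, or None.
- bot.snapshot(name): name is "side" or "top" or "wrist"; returns (picture, depth): 384x512x3 uint8, red, green, blue; 384x512 float32, mm along the optical axis (not along the pixel's ray), 0 where there is no reading.
- bot.camera_params(name): a dict with "intrinsics" (3x3 intrinsics, pixels), "R" (3x3) and "t" (3): a world point X has camera coordinates R X + t; the wrist camera has in their place "mount" (4x4, takes a point from camera to tool coordinates, whose origin is the TCP and whose axes are the flange's). Camera axes: x right, y down, z forward; pixel columns grow to the right and rows downward; lengths in mm; the calibration is good to about 2 mm. A picture is of the moment at which its call begins: read the wrist's pose just before it. camera_params takes no time and is no camera call.
A pose or a line that the arm cannot do raises bot.IKError and nothing moves.
- bot.job_done(): hands the job in; it is judged then, once.
Readings, each from a call of its own:
- bot.current_t(): time.
- bot.current_joints(): joint angles.
- bot.current_qd(): joint speeds.
- bot.current_joint_efforts(): joint torques, N m.
- bot.current_position(): TCP position.
- bot.current_tool_rot(): TCP orientation.
- bot.current_force(): force on the tool from outside, world axes, zero at the start.
- bot.current_torque(): the same for the moment, N m.
- bot.current_grip_width(): opening from 0.0 (shut) to 1.0 (fully open).
- bot.current_grip_force(): force on a finger pad.
Only numpy, scipy, OpenCV 4.12 (cv2) and the standard library are available. Lean on these libraries where they do the work, as an engineer would, in place of code of your own. Each camera call takes 0.05 s, during which the arm holds its last target. There are 200 camera calls.

TASK

The two yellow guide rails of the bench rack have just been painted and are still wet. With the fingertips, push the blue case along the rack's plate into the lane between the rails until it sits straight and fully home against the red end stop, touching neither rail with the case or the hand. Only push it: never lift or tip the case, and leave the other things on the bench where they are.

Things in the scene. Friction and masses are not known exactly. Their poses are not given: they have to be found in the camera images.
- rack: Fixed aluminium plate, 8 mm thick, with two yellow rails and a red stop. Origin: underside of the plate (bench height), on the lane's centre line, at the lane's mouth. x points down the lane to the stop, y to its left, z up. Plate: x -215 to 205 mm, y -90 to 90 mm. Below x = 0 it is a flat open apron; the lane between the rails is 120 mm wide (y -60 to 60) and 190 mm long (x 0 to 190).
- rail_left: Yellow, wet-painted guide rail, a bar 190 mm long, 10 mm wide, 18 mm high on the plate (its top is 26 mm above the bench), fixed. Origin: on the plate's top, middle of the bar's width, mouth end; axes as the rack's (it runs along +x). It is at rack y = +65 mm.
- rail_right: The same, at rack y = -65 mm.
- stop: Red bar across the far end of the lane, 12 mm thick, 120 mm wide, 35 mm high on the plate, fixed. Origin: on the plate's top, in the middle of the face that meets the case (rack x = 190 mm, y = 0); axes as the rack's.
- case: Closed blue plastic case, paper label on its lid, 130 (its x) x 100 (its y) x 55 mm high, 0.3 to 0.65 kg, loose on the apron before the lane, off the centre line and askew. Origin: centre of its underside; x points roughly down the lane. It slides with friction and stays where it is left. Home, its origin is at rack x = 125 mm.
- spray_can: Bystander: white and red spray can, 60 mm in diameter, 170 mm high, standing on the bench. Origin: centre of its underside.
- steel_block: Bystander: bare steel block 50 x 40 mm, 60 mm high, on the bench. Origin: centre of its underside.
- cone: Bystander: turned steel cone, 56 mm in diameter, 70 mm high, on the bench. Origin: centre of its underside.
- tape_measure: Bystander: black and yellow tape measure 62 x 35 mm, 55 mm high, on the bench. Origin: centre of its underside.
Things that resemble listed ones, but are neither listed nor needed, are in the scene too. What is shaped like the case but brown is not meant.

How it is judged (in metres and radians):
At the end, for the whole second after the job is handed in: The case lies flat on the plate in the lane, within 4 mm of the end stop, between the rails (within 10.5 mm of the centre line), straight to within 4 degrees, at rest (x of case in the frame of rack above 0.121 m and y of case in the frame of rack between -0.0105 and 0.0105 m and z of case in the frame of rack below 0.011 m and angle between the x axis of case and the x axis of rack, either way round below 0.07 rad and angle between case's own z axis and vertical below 0.05 rad and linear speed of case below 0.01 m/s); the robot touches nothing.
It fails at once if a rail is touched by the case, the hand or anything else (contact force between anything else and rail_left above 0.2 N or contact force between anything else and rail_right above 0.2 N).
It fails at once if the case is lifted (8 mm off the plate) (z of case in the frame of rack above 0.016 m).
It fails at once if the case is tipped (more than 0.15 rad) (angle between case's own z axis and vertical above 0.15 rad).
It fails at once if a bystander is moved by more than 15 mm (distance of any of spray_can, steel_block, cone, tape_measure from where it was at the start of the episode above 0.015 m).
It also fails if it takes over 72 s, if anything falls off the work surface, if the arm or the gripper's body presses on something with over 40 N, if the wrist force passes 120 N, or if a joint passes its speed limit or range.

## Working session

There is one attempt and no reset: what is moved stays moved. The work goes in short steps, each a Python script; the robot and the scene stay as the last script left them, time stands still between calls to the robot, and variables do not carry over. Pictures are saved under pics/ and viewed, at most 10 in all, crops included, and the job is handed in when it is done.

```bash
mkdir -p pics; ls
cat > h.py <<'E'
from cell import bot
import numpy as np, cv2
def snap(n):
    p=bot.camera_params(n); im,d=bot.snapshot(n); return im,d,p
def save(im,f): cv2.imwrite('pics/'+f,cv2.cvtColor(im,cv2.COLOR_RGB2BGR))
E
python3 - <<'E'
from h import *
for n in('top','side'):
    im,d,p=snap(n); save(im,n+'0.png'); np.savez(n+'0.npz',im=im,d=d,K=p['intrinsics'],R=p['R'],t=p['t'])
    print(n,p['intrinsics'],p['R'],p['t'])
print(bot.current_tool_rot(),bot.current_t(),bot.grip_point_offset)
E
```

```text
pics
top [[500.14213921   0.         249.23078314]
 [  0.         500.14213921 190.71766785]
 [  0.           0.           1.        ]] [[-0.00582188 -0.99996537  0.00594685]
 [-0.98898635  0.00487824 -0.14792631]
 [ 0.14789218 -0.00674256 -0.98898051]] [  28.24471793  578.41146869 1220.66549289]
side [[479.36364901   0.         256.96208692]
 [  0.         479.36364901 187.00685263]
 [  0.           0.           1.        ]] [[-0.96241018 -0.27072958 -0.02172888]
 [-0.12291572  0.50549498 -0.85402959]
 [ 0.24219491 -0.81925595 -0.51977044]] [581.7531578   80.17374118 960.08877959]
[ 1.74505180e-01  9.84656096e-01 -5.58165513e-04 -4.72688375e-05] 0.1 18.700000000000003
```

View pics/top0.png

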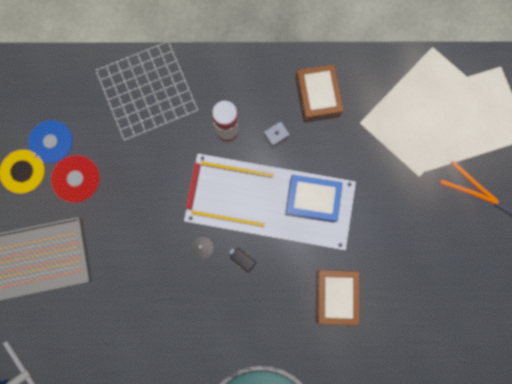

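View pics/side0.png

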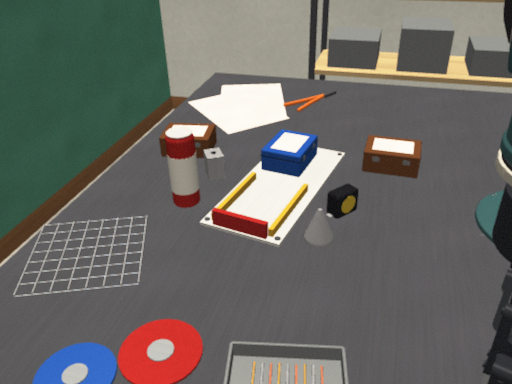

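Top view: the rack's lane runs to the left (world +y), with the red stop at (193,187), rails around (237,170) and (228,218), and the blue case at (314,198). The bystanders are the can (225,118), block (277,134), cone (203,247) and tape (242,260). The side view shows the same layout, with the case at (290,152).

```bash
cat >> h.py <<'E'
def masks(im):
    h=cv2.cvtColor(im,cv2.COLOR_RGB2HSV); H,S,V=cv2.split(h)
    return dict(blue=((H>100)&(H<130)&(S>120)&(V>50)),yel=((H>15)&(H<32)&(S>130)&(V>110)),red=(((H<6)|(H>174))&(S>150)&(V>70)))
def cast(uv,z,K,R,t):
    uv=np.atleast_2d(np.asarray(uv,float)); r=np.c_[uv,np.ones(len(uv))]@np.linalg.inv(K).T@R
    c=-R.T@t; return c+r*((z-c[2])/r[:,2])[:,None]
def wristcam():
    from scipy.spatial.transform import Rotation as Ro
    T=np.eye(4); T[:3,:3]=Ro.from_quat(bot.current_tool_rot()).as_matrix(); T[:3,3]=bot.current_position()
    p=bot.camera_params('wrist'); im,d=bot.snapshot('wrist'); C=np.linalg.inv(T@p['mount'])
    return im,d,np.array(p['intrinsics']),C[:3,:3],C[:3,3]
def comps(m,amin):
    n,l,s,c=cv2.connectedComponentsWithStats(m.astype(np.uint8)*255)
    return [(l==i) for i in range(1,n) if s[i,4]>=amin]
def rect(P):
    """min-area rect of world xy pts: centre, (long,short), unit long axis"""
    b=cv2.boxPoints(cv2.minAreaRect(P[:,:2].astype(np.float32))); e=[b[1]-b[0],b[2]-b[1]]
    L=[np.linalg.norm(v) for v in e]; i=int(np.argmax(L)); a=e[i]/L[i]; a=a if a[1]>0 else -a
    return b.mean(0),(L[i],L[1-i]),a
E
python3 - <<'E'
from h import *
for n in('top','side'):
    f=np.load(n+'0.npz'); im,d=f['im'],f['d']; C=(f['K'],f['R'],f['t'])
    for k,m in masks(im).items():
        for c in comps(m,40):
            v,u=np.nonzero(c); dd=d[c]
            r=np.c_[u,v,np.ones(len(u))]@np.linalg.inv(C[0]).T*dd[:,None]; W=(r-C[2])@C[1]
            W=W[dd>0]; zt=np.percentile(W[:,2],90)
            if n=='top':
                P=cast(np.c_[u,v],{'blue':63,'yel':26,'red':43}[k],*C); ce,L,a=rect(P)
                print(n,k,len(u),'ztop %.0f'%zt,ce.round(1),np.round(L,1),'ang',np.degrees(np.arctan2(a[1],a[0])).round(2))
            else: print(n,k,len(u),'px',u.mean().round(),v.mean().round(),'ztop %.0f'%zt,np.median(W,0).round())
p=bot.camera_params('wrist');print(p['mount'],p['intrinsics'])
E
```

```text
top blue 1240 ztop 7 [707.5 523.9] [108.4 101.9] ang 49.64
top blue 350 ztop 66 [ 556.9 -136.4] [120.2  94. ] ang 80.64
top yel 1208 ztop 8 [633.7 611.5] [115.5 109.8] ang 46.28
top yel 126 ztop 29 [641.   75.8] [144.8   6.8] ang 79.06
top yel 93 ztop 15 [ 565.9 -578.5] [61.9 22.3] ang 50.01
top yel 143 ztop 29 [511.   82.1] [181.4   5.3] ang 79.55
top red 1498 ztop 7 [612.4 466.7] [118.7 115.6] ang 89.74
top red 143 ztop 46 [591.8 168.2] [110.    8.9] ang 169.46
side blue 1397 px 288.0 156.0 ztop 62 [551. -78.  46.]
side blue 2298 px 79.0 364.0 ztop 4 [728. 530.   3.]
side yel 346 px 237.0 191.0 ztop 25 [636.  50.  23.]
side yel 402 px 287.0 210.0 ztop 25 [512. 100.  23.]
side yel 144 px 348.0 204.0 ztop 40 [392.  54.  28.]
side red 548 px 180.0 147.0 ztop 161 [733. 107. 146.]
side red 283 px 186.0 200.0 ztop 29 [732. 108.  18.]
side red 874 px 240.0 223.0 ztop 42 [590. 174.  31.]
side red 3906 px 160.0 353.0 ztop 4 [618. 485.   3.]
[[ 5.20702931e-04 -9.55379460e-01 -2.95380800e-01  7.49682099e+01]
 [ 9.99999537e-01  7.36368344e-04 -6.18890938e-04  9.60178145e-01]
 [ 8.08784760e-04 -2.95380341e-01  9.55379401e-01 -1.79466438e+02]
 [ 0.00000000e+00  0.00000000e+00  0.00000000e+00  1.00000000e+00]] [[332.29444991   0.         253.86288886]
 [  0.         332.29444991 192.90886982]
 [  0.           0.           1.        ]]
```

```bash
cat >> h.py <<'E'
from scipy.spatial.transform import Rotation as Ro
def down(yaw):
    "tool z down, tool y at world angle yaw (deg)"
    a=np.radians(yaw); y=np.array([np.cos(a),np.sin(a),0]); z=np.array([0,0,-1.]); return Ro.from_matrix(np.c_[np.cross(y,z),y,z]).as_quat()
def lines(P2):  # fit line
    vx,vy,x,y=cv2.fitLine(P2[:,:2].astype(np.float32),cv2.DIST_HUBER,0,.01,.01).ravel(); 
    a=np.array([vx,vy]); a=a if a[1]>0 else -a; return np.array([x,y]),a
E
python3 - <<'E'
from h import *
bot.move_ptp([535,-5,220],down(79.5)); bot.dwell(.3)
im,d,K,R,t=wristcam(); save(im,'w1.png'); np.savez('w1.npz',im=im,d=d,K=K,R=R,t=t)
print(bot.current_t(),bot.current_joints(),bot.current_position())
for k,m in masks(im).items():
    for c in comps(m,150):
        v,u=np.nonzero(c);P=cast(np.c_[u,v],{'blue':63,'yel':26,'red':43}[k],K,R,t); ce,L,a=rect(P)
        print(k,len(u),u.mean().round(),v.mean().round(),ce.round(1),np.round(L,1),'ang',np.degrees(np.arctan2(a[1],a[0])).round(2))
E
```

```text
2.8417 [-0.51436156  0.25656844  0.5535984   1.82393604 -0.15005098  1.10274861
  1.48037166] [534.98948567  -4.8339891  219.96112922]
blue 6163 144.0 199.0 [ 556.2 -130.8] [135.5 107.4] ang 80.44
yel 1538 327.0 125.0 [512.8  81.5] [188.8   9.8] ang 79.56
yel 1163 317.0 233.0 [639.3  58.3] [187.2   9.3] ang 79.57
red 1726 413.0 172.0 [591.7 162.3] [120.   25.2] ang 169.36
red 327 336.0 286.0 [707.3  65.9] [44.  20.9] ang 123.32
```

View pics/w1.png

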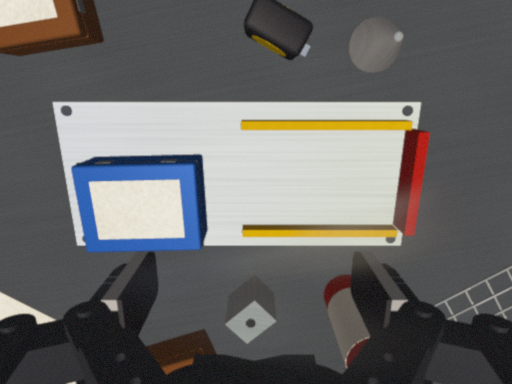

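The wrist view shows the case at about (144,199), shifted toward the lower rail (world +x). The rails are at rows 125 and 232, the stop at (413,180), and the block stands close by at (250,310). Next I get the lid outline from depth and express it in the rack frame.

```bash
cat >> h.py <<'E'
def world(d,K,R,t):
    v,u=np.nonzero(d>0); r=np.c_[u,v,np.ones(len(u))]@np.linalg.inv(K).T*d[v,u][:,None]; W=np.full(d.shape+(3,),-1e4); W[v,u]=(r-t)@R; return W
def measure(im,d,K,R,t,verbose=True):
    M=masks(im); W=world(d,K,R,t); hsv=cv2.cvtColor(im,cv2.COLOR_RGB2HSV)
    out={}
    rails=[]
    for c in comps(M['yel'],300):
        v,u=np.nonzero(c); P=cast(np.c_[u,v],26,K,R,t); rails.append(rect(P))
    # case: lid = pixels above 57 mm inside the blue component's hull
    b=max(comps(M['blue'],500),key=lambda c:c.sum()); hull=cv2.convexHull(np.argwhere(b)[:,::-1].astype(np.int32))
    hm=cv2.fillConvexPoly(np.zeros(b.shape,np.uint8),hull,1)>0
    lid=hm&(W[...,2]>57)&(W[...,2]<72); zl=np.median(W[lid][:,2])
    v,u=np.nonzero(lid); ce,L,a=rect(cast(np.c_[u,v],63,K,R,t))
    lab=hm&(hsv[...,1]<90)&(hsv[...,2]>150); lab=max(comps(lab,100),key=lambda c:c.sum())
    v,u=np.nonzero(lab); lc,lL,la=rect(cast(np.c_[u,v],63,K,R,t))
    return rails,(ce,L,a),(lc,lL,la),zl
ang=lambda a:np.degrees(np.arctan2(a[1],a[0]))
O=np.array([558.8,-23.5]); Y=79.56; D=np.array([np.cos(np.radians(Y)),np.sin(np.radians(Y))]); N=np.array([-D[1],D[0]])
def w2r(p): return np.array([(p-O)@D,(p-O)@N])
def r2w(x,y,z): return [*(O+x*D+y*N),z]
E
python3 - <<'E'
from h import *
for n in('w1','top0'):
    f=np.load(n+'.npz'); r,c,l,z=measure(f['im'],f['d'],f['K'],f['R'],f['t']) if n=='w1' else (None,)*4
    if r:
        for q in r: print('rail',w2r(q[0]).round(1),np.round(q[1],1),ang(q[2])-Y)
        print('lid',w2r(c[0]).round(1),np.round(c[1],1),ang(c[2])-Y,'z',z); print('label',w2r(l[0]).round(1),np.round(l[1],1),ang(l[2])-Y)
    W=world(f['d'],f['K'],f['R'],f['t']); Wf=W.reshape(-1,3)
    for nm,(x,y,h) in dict(block=(690,20,60),can=(733,107,170)).items():
        s=(np.hypot(Wf[:,0]-x,Wf[:,1]-y)<50)&(Wf[:,2]>h-12)&(Wf[:,2]<h+10); P=Wf[s]
        if s.sum()>10: print(n,nm,s.sum(),P.mean(0).round(),w2r(P.mean(0)[:2]).round(),P[:,2].max())
E
```

```text
rail [94.9 64.3] [188.8   9.8] -0.0046691895
rail [ 95.  -64.4] [187.2   9.3] 0.013450623
lid [-109.5  -19.5] [129.8 100.2] 1.3346405 z 63.27818806712418
label [-110.6  -21.6] [96.3 67.3] 1.4017944
w1 block 110 [716. -21.  55.] [  31. -154.] 61.329871749844756
top0 can 441 [743.  84. 169.] [ 139. -161.] 176.35296297721328
```

```bash
cat > s1.py <<'E'
from h import *
q=down(Y); f0=None
bot.move_ptp(r2w(-109.5,-98,120),q)
bot.servo_line(r2w(-109.5,-98,16),vel=120); print(bot.current_position(),bot.current_force())
bot.servo_line(r2w(-109.5,-82,16),vel=60)
bot.servo_line(r2w(-109.5,-64,16),vel=40); print(bot.current_force())
bot.servo_line(r2w(-109.5,-98,16),vel=100)
bot.servo_line(r2w(-109.5,-98,120),vel=200)
bot.move_ptp([535,-5,220],q); bot.dwell(.3)
w=wristcam(); save(w[0],'w2.png'); r,c,l,z=measure(*w)
for q in r: print('rail',w2r(q[0]).round(1),np.round(q[1],1),ang(q[2])-Y)
print('lid',w2r(c[0]).round(1),np.round(c[1],1),ang(c[2])-Y,'z',z); print('label',w2r(l[0]).round(1),ang(l[2])-Y,bot.current_t())
E
python3 s1.py
```

```text
[ 635.84639463 -149.1119603    16.80779433] [0.64283477 0.40992958 1.29080662]
[-0.21870934  0.18644686 -0.38675669]
rail [94.7 65.2] [188.5  10.9] -0.37485504
rail [ 94.9 -65. ] [187.1  10.6] 0.0023269653
lid [-109.5  -19.6] [129.9 100. ] 1.4512405 z 63.263796075599956
label [-110.6  -21.6] 1.3625183 8.0333
```

Run:
```python
from h import *
q=down(Y)
bot.move_ptp(r2w(-109.5,-98,120),q)
bot.servo_line(r2w(-109.5,-98,16),vel=150)
bot.servo_line(r2w(-109.5,-64,16),vel=60); bot.dwell(.2)
w=wristcam(); im2=bot.snapshot('side')[0]
save(np.hstack([w[0][:, :400],im2[80:250,180:380].repeat(2,0).repeat(2,1)[:340].copy() if 0 else cv2.resize(im2[80:272,190:390],(400,384))]),'w3.png')
print(w2r(np.array(bot.current_position())[:2]),bot.current_position(),bot.current_force(),bot.current_grip_width(),bot.current_t())
```

```text
[-109.51706104  -64.09695728] [ 601.99072261 -142.81876664   15.91546614] [ 0.07887826 -0.38220245 -0.30611239] 1.0016456106310727 10.7167
```

View pics/w3.png

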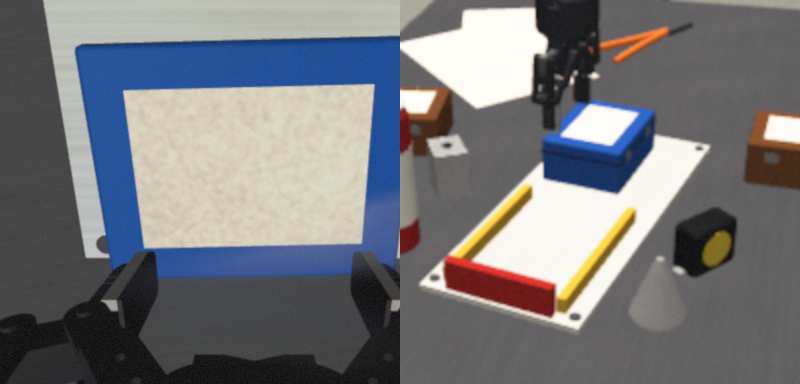

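The fingers stand beside the case's far long face and are not touching it yet. The label is fully visible from here, so I can track it while pushing.

```bash
cat >> h.py <<'E'
def label():
    im,d,K,R,t=wristcam(); h=cv2.cvtColor(im,cv2.COLOR_RGB2HSV)
    b=max(comps(masks(im)['blue'],500),key=lambda c:c.sum()); hull=cv2.convexHull(np.argwhere(b)[:,::-1].astype(np.int32))
    hm=cv2.fillConvexPoly(np.zeros(b.shape,np.uint8),hull,1)>0
    lab=max(comps(hm&(h[...,1]<90)&(h[...,2]>110),100),key=lambda c:c.sum()); v,u=np.nonzero(lab); c,L,a=rect(cast(np.c_[u,v],63,K,R,t))
    return (w2r(c)+[1.1,2.1]).round(1),np.round(L,1),round(float(ang(a)-Y),2)
E
python3 - <<'E'
from h import *
print(label())
for y in(-60,-56,-52):
    bot.servo_line(r2w(-109.5,y,16),vel=40); F=bot.current_force(); bot.dwell(.1); print(y,label(),np.round(F,1),np.round(w2r(np.array(bot.current_position())[:2]),1),bot.current_t())
E
```

```text
(array([-109. ,  -19.3]), array([95.9, 66.8], dtype=float32), 1.33)
-60 (array([-109. ,  -19.4]), array([96., 67.], dtype=float32), 1.37) [ 0.1  0.  -0.1] [-109.4  -60.1] 11.1667
-56 (array([-109. ,  -19.6]), array([96.1, 67.4], dtype=float32), 1.37) [ 0.1  0.  -0.4] [-109.5  -56.1] 11.5667
-52 (array([-107.6,  -19.1]), array([98.8, 66.4], dtype=float32), 1.35) [0.9 0.3 0.4] [-109.5  -52. ] 11.9667
```

Run:
```python
from h import *
w=wristcam(); im2,d2,p=snap('side')
save(np.hstack([w[0][:, :400],cv2.resize(im2[60:252,220:420],(400,384),interpolation=cv2.INTER_CUBIC)]),'w4.png')
W=world(d2,np.array(p['intrinsics']),np.array(p['R']),np.array(p['t'])).reshape(-1,3)
im=im2.reshape(-1,3); r=np.array([w2r(x[:2]) for x in W])
s=(r[:,0]>-190)&(r[:,0]<-30)&(r[:,1]>-130)&(r[:,1]<-20)&(im.max(1)<60)&(W[:,2]>12)&(W[:,2]<150)
for z in range(10,150,15):
    k=s&(W[:,2]>z)&(W[:,2]<=z+15)
    if k.sum(): print(z,k.sum(),'x',np.percentile(r[k,0],[2,50,98]).round(),'y',np.percentile(r[k,1],[2,50,98]).round())
```

```text
55 5 x [-153. -152. -151.] y [-58. -49. -45.]
70 62 x [-155. -150.  -51.] y [-61. -50. -42.]
85 76 x [-155. -150.  -51.] y [-62. -50. -41.]
100 72 x [-172. -149.  -35.] y [-59. -45. -38.]
115 141 x [-176.  -63.  -33.] y [-62. -42. -35.]
130 156 x [-177.  -80.  -36.] y [-59. -41. -34.]
145 57 x [-175.  -78.  -36.] y [-57. -41. -33.]
```

View pics/w4.png

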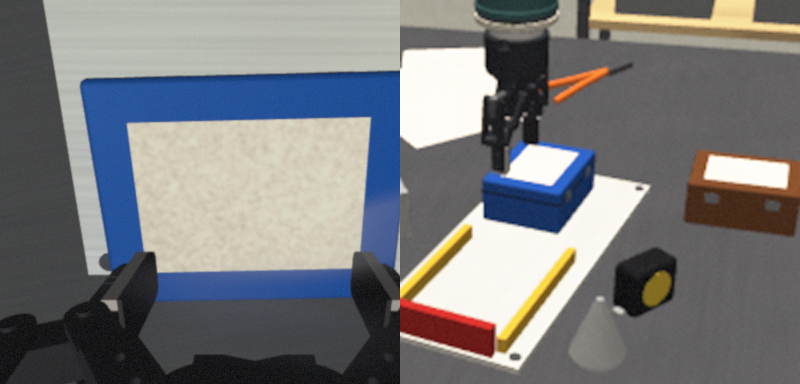

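The side view shows the fingertips hovering just above the lid near (500,165), although the TCP reads z = 16. The real tips are much higher than stated, so I'll raise the hand and measure them, both open and shut.

```bash
cat > tip.py <<'E'
from h import *
def tips():
    P=np.array(bot.current_position()); print('TCP',P.round(1),'grip',round(bot.current_grip_width(),2))
    for n in('side','top'):
        im,d,p=snap(n); W=world(d,np.array(p['intrinsics']),np.array(p['R']),np.array(p['t'])); f=W.reshape(-1,3)
        s=(np.hypot(f[:,0]-P[0],f[:,1]-P[1])<75)&(f[:,2]>80)
        o=(f[s]-P); t=Ro.from_quat(bot.current_tool_rot()).as_matrix(); o=o@t
        print(n,s.sum(),'tool z max',np.sort(o[:,2])[-12:].round(0))
        k=o[:,2]>o[:,2].max()-25
        print('  tip-region x',np.percentile(o[k,0],[2,50,98]).round(),'y',np.percentile(o[k,1],[2,98]).round())
        if n=='side': save(im,'tip_%d.png'%(100*bot.current_grip_width()))
E
python3 - <<'E'
from tip import *
bot.servo_line(r2w(-109.5,-52,130),vel=200); tips()
bot.move_gripper(0.0); bot.dwell(.1); tips()
E
```

```text
TCP [ 589.6 -140.2  128.9] grip 1.0
side 3158 tool z max [-50. -50. -50. -50. -50. -49. -49. -48. -48. -48. -48. -47.]
  tip-region x [-10.   4.  12.] y [-49.  59.]
top 4471 tool z max [-104. -104. -103. -103. -103. -102. -101. -101. -100. -100.  -98.  -95.]
  tip-region x [-12.   9.  14.] y [61. 73.]
TCP [ 590.1 -140.6  130. ] grip 0.0
side 2902 tool z max [-39. -39. -39. -39. -38. -38. -38. -38. -36. -36. -35. -35.]
  tip-region x [-12.   5.  11.] y [-4. 16.]
top 4376 tool z max [-128. -128. -128. -127. -127. -126. -126. -126. -126. -126. -125. -123.]
  tip-region x [-12.  -4.  10.] y [53. 61.]
```

Run:
```python
from h import *
im,d,p=snap('side'); K,R,t=[np.array(p[k]) for k in('intrinsics','R','t')]
P=np.array(bot.current_position()); out=im.copy()
for dz in(0,35):
    c=K@(R@(P+[0,0,dz])+t); u=c[:2]/c[2]; print(dz,u)
    cv2.circle(out,tuple(int(round(v)) for v in u),1,(255,0,255),-1)
save(cv2.resize(out[20:170,220:420],(800,600),interpolation=cv2.INTER_NEAREST),'tipm.png')
```

```text
0 [277.39859746 114.32084379]
35 [277.40497241 100.50003381]
```

View pics/tipm.png

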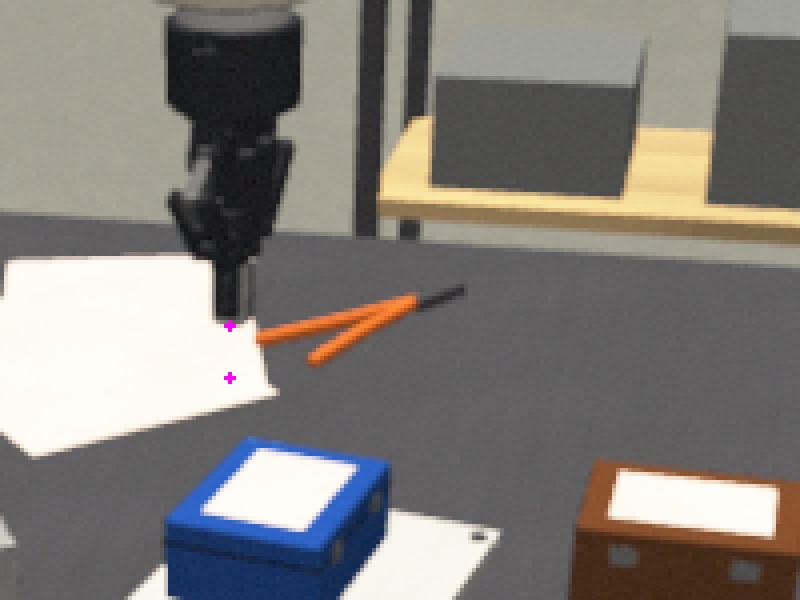

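The marker confirms it: the visible shut tip lies about 35 mm behind the reported TCP (48 mm when open), and the lateral position is right. I'll command the TCP lower to match.

```bash
cat > look.py <<'E'
from h import *
def look(name=None):
    bot.move_ptp([535,-5,220],down(Y)); bot.dwell(.3)
    w=wristcam(); r,c,l,z=measure(*w)
    if name: save(w[0],name)
    for q in r: print('rail',w2r(q[0]).round(1),np.round(q[1],1),round(float(ang(q[2])-Y),2))
    print('lid',w2r(c[0]).round(1),np.round(c[1],1),'yaw',ang(c[2])-Y,'z',z,'label',(w2r(l[0])+[1.1,2.1]).round(1),ang(l[2])-Y,'t',bot.current_t())
E
python3 - <<'E'
from look import *
bot.servo_line(r2w(-109.5,-98,130),vel=200); bot.move_gripper(1.0)
print(bot.servo_line(r2w(-109.5,-98,-24),vel=120,threshold=8)); print(bot.current_position(),np.round(bot.current_force(),1))
bot.servo_line(r2w(-109.5,-84,-24),vel=60)
bot.servo_line(r2w(-109.5,-64,-24),vel=30); print(np.round(bot.current_force(),1))
bot.servo_line(r2w(-109.5,-98,-24),vel=80)
bot.servo_line(r2w(-109.5,-98,100),vel=200)
look()
E
```

```text
False
[ 635.82758577 -149.01313442  -23.2614854 ] [ 0.6 -0.7  0.2]
[ 0.4 -0.  -0.5]
rail [94.8 65.2] [188.5  10.8] -0.37
rail [ 95. -65.] [187.1  10.6] 0.01
lid [-108.2   -1.2] [129.4  99.4] yaw 0.010032654 z 63.283751399623945 label [-108.4   -1.3] 0.005836487 t 20.25
```

Case is at y = -1.2 mm, yaw 0. Next I push from behind, with the fingers half open across the lane and the tips above rail height.

Run:
```python
from look import *
for dy in(-90,90):
    print(dy,[None if (j:=bot.ik(r2w(x,-1,z),down(Y+dy))) is None else np.round(j,2).tolist() for x,z in((-215,110),(-215,-8),(-60,-8),(50,-8))])
```

```text
-90 [[-0.36, 0.63, 1.0, 1.85, -0.62, 1.01, 0.72], [-0.22, 0.76, 0.8, 1.9, -0.75, 0.81, 0.81], [-0.54, 0.76, 0.85, 1.94, -0.8, 0.81, 0.58], [-0.73, 0.79, 0.86, 1.91, -0.81, 0.84, 0.39]]
90 [[1.16, 0.68, -1.09, 1.8, 0.67, 1.09, 2.79], [0.92, 0.72, -0.73, 1.86, 0.65, 0.81, 2.81], [0.39, 0.6, -0.37, 1.91, 0.33, 0.69, 2.78], [0.05, 0.6, -0.19, 1.88, 0.17, 0.68, 2.72]]
```

Run:
```python
from look import *
bot.move_gripper(0.5); bot.move_ptp(r2w(-218,-1,110),down(Y-90))
print(bot.servo_line(r2w(-218,-1,-8),vel=120,threshold=8),bot.current_grip_width())
bot.servo_line(r2w(-190,-1,-8),vel=60); print(label())
for x in(-150,-105,-80):
    bot.servo_line(r2w(x,-1,-8),vel=50); F=bot.current_force(); print(x,label(),np.round(F,1))
im,*_=wristcam(); save(cv2.resize(np.hstack([im,bot.snapshot('side')[0]]),(800,300)),'w5.png'); print(bot.current_t())
```

```text
False 0.5007992058376896
(array([-121.7,   -0.8]), array([68.1, 66.7], dtype=float32), 0.04)
-150 (array([-83.3,  -1. ]), array([71.1, 66.8], dtype=float32), 0.05) [ 0.2 -0.4  0.6]
-105 (array([-38.6,  -1.1]), array([71.5, 66.8], dtype=float32), 0.04) [-1.1  0.1 -0.4]
-80 (array([-12.9,  -1.3]), array([70.7, 66.8], dtype=float32), 0.06) [-0.4 -1.2  0.6]
26.45
```

View pics/w5.png

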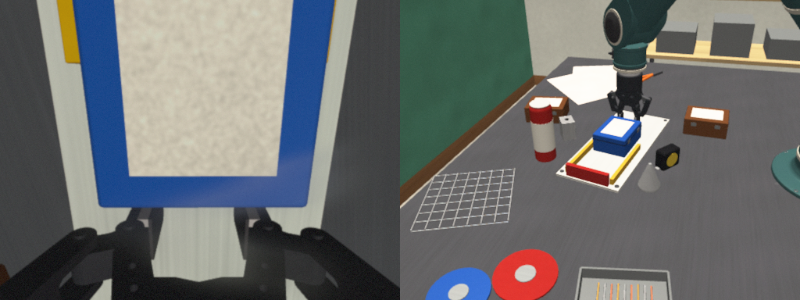

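The case is entering the lane straight, with even gaps to both rails. I'll push it home.

Run:
```python
from look import *
for x in(-20,36):
    bot.servo_line(r2w(x,-.5,-8),vel=50); print(x,label())
print(bot.servo_line(r2w(58,-.5,-8),vel=15,threshold=8),w2r(np.array(bot.current_position())[:2]),np.round(bot.current_force(),1)); print(label())
bot.servo_line(r2w(20,-.5,-8),vel=60); bot.servo_line(r2w(10,-.5,120),vel=150)
look('w6.png')
```

```text
-20 (array([46.2, -0.9]), array([71.8, 66.8], dtype=float32), 0.02)
36 (array([102.3,  -0.9]), array([71.5, 66.8], dtype=float32), 0.02)
True [48.12107517 -0.17121183] [-0.9  0.4  0. ]
(array([114.3,  -0.8]), array([72. , 66.8], dtype=float32), 0.02)
rail [95.1 64.4] [187.8   9.8] 0.01
rail [ 33.6 -64.2] [64.9  9.3] 0.03
lid [123.3  -1.1] [129.4  99.4] yaw -0.08151245 z 63.11119159519328 label [126.3  -1.1] 0.018821716 t 33.2417
```

View pics/w6.png

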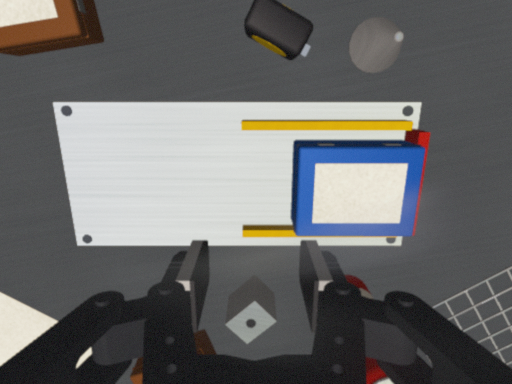

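The case now sits at the stop around (358,187), straight and clear of both rails. The push ended on a force rise at the expected stop position, and the hand is clear.

```bash
python3 -c "
from cell import bot
print(bot.job_done())"
```

```text
the job is handed in; nothing more can be done
None
```

I handed the job in at about 33 s: the case sits against the stop by contact force (camera x 123–126 mm, home 125), about 1 mm off centre and straight to 0.1°, with no rail contact seen; the real fingertips sit about 35 mm short of the reported TCP, so an early pass only hovered over the lid until I corrected the height.

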